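Put the chipped puck under the bench loupe and hold the loupe boom at its mark

TASK

One of the five resin pucks in the tray is chipped: set it down gently, flat and centred, on the round black stage of the loupe stand, and leave the sound pucks and the other things where they stand. Then squeeze the grip of the loupe's boom so that the orange lock button goes fully in, draw the boom out until the red line on its bar stands at the brass pointer, which brings the lens over the puck, and finish while still holding it there with the button squeezed in: the boom springs home if it is let go.

Things in the scene. Friction and masses are not known exactly. Their poses are not given: they have to be found in the camera images.
- puck_chipped: the chipped puck: a dark blue resin cylinder, 30 mm diameter, 20 mm high, lying flat, with a piece broken off one side (its +x side) so that it is D-shaped from above: along x it measures only about 22 mm (from -15 to about +7), along y still the full 30 mm through the origin; paler break, small pale steel square on the upper face. Origin: centre of the former round underside; z up.
- puck_black: sound puck: a whole round resin cylinder, black, 30 mm diameter, 21 mm high, lying flat. Origin: centre of the underside.
- puck_red: sound puck: a whole round resin cylinder, red, 30 mm diameter, 18 mm high, lying flat. Origin: centre of the underside.
- puck_cream: sound puck: a whole round resin cylinder, cream, 30 mm diameter, 24 mm high, lying flat. Origin: centre of the underside.
- puck_black_low: sound puck: a whole round resin cylinder, black, 30 mm diameter, 16 mm high, lying flat. Origin: centre of the underside.
- sample_tray: flat light-grey metal tray, 200 (x) x 300 (y) mm, thin walls that stand 25 mm above the worktop, floor 3 mm above the worktop; the pucks and vials stand in it. Origin: centre of the underside.
- loupe_stand: bench loupe on a stand, fixed to the worktop. Grey base plate 110 x 100 mm, a low rail (36 mm wide, 10 mm high) that runs 240 mm to its -x side and ends in a round black stage; over the base a post carries a square aluminium tube (36 mm wide, 87 to 113 mm above the worktop, x from -50 to +104 mm) from which the boom slides out toward the stand's own -x. Nothing of it is higher than 117 mm. Origin: on the worktop, under the tube's axis; x along the boom, -x is outward; z up.
- stage (a point): centre of the upper face of the round black stage (64 mm diameter, 15.6 mm above the worktop, a thin white circle of 41 mm on it); axes as the stand's
- boom (a joint): extension of the telescoping boom out of its tube, m: 0 = parked and locked, 0.100 = red line at the pointer, 0.125 = end stop; grows as the boom is drawn to the stand's -x. A return spring pulls it home with about 2 N when parked and 3.3 N at the red line; it locks nowhere but when parked.
- lock_button (a joint): travel of the orange lock button, m: 0 = out (its 1 mm of play aside, the boom cannot move), about 0.005 = lock free, 0.007 = fully in. It springs back; 2 N start it, 5 N push it fully in.
- boom_grip (a point): centre of the black grip block at the outer end of the boom, 100 mm above the worktop when level (it always is); moves with the boom. The block is 40 mm long (x), 30 mm wide (y), from 85 to 117 mm above the worktop. The orange button (24 mm long, 20 mm high, at the same height) stands 9 mm out of its +y side; the ribbed -y side is plain. So the grip is 39 mm across y with the button out and 32 mm with it in: squeezing it across y pushes the button in. Axes as the stand's.
- loupe_lens (a point): centre of the round loupe lens (47 mm clear, in a ring of 55 mm, 86 to 100 mm above the worktop) 54 mm outward of the grip's centre; it moves with the boom and stands above the stage's centre when the red line is at the pointer
- red_line (a point): red line, 2 mm wide, across the steel bar of the boom among black lines 10 mm apart; inside the tube while parked
- pointer (a point): tip of the brass pointer, 10 mm outward of the tube's mouth, at the right edge (stand's -y) of the bar; fixed to the stand
- vial_1: bystander: upright sample vial, 24 mm diameter, 54 mm high, black cap, in the tray. Origin: centre of the underside.
- vial_2: bystander: upright sample vial, 24 mm diameter, 54 mm high, white cap, in the tray. Origin: centre of the underside.
- vial_3: bystander: upright sample vial, 24 mm diameter, 54 mm high, red cap, in the tray. Origin: centre of the underside.
- objective_spare: bystander: spare black microscope objective, 60 mm diameter, 48 mm high, standing left of the boom. Origin: centre of the underside.

How it is judged (in metres and radians):
On the way, in this order (a step that is already met when the one before it is completed fails the run):
1. the chipped puck lies flat, released, on the middle of the stage, the boom still parked (horizontal distance between puck_chipped and stage below 0.008 m and z of puck_chipped in the frame of stage between -0.003 and 0.003 m and angle between puck_chipped's own z axis and vertical below 0.1 rad and contact force between the fingers and puck_chipped below 0.1 N and linear speed of puck_chipped below 0.02 m/s and value of joint boom below 0.004 m), for 0.2 s.
2. the lock button is squeezed in by the fingers while the boom is still parked (value of joint lock_button above 0.005 m and value of joint boom below 0.01 m and contact force between the fingers and loupe_stand above 2 N), for 0.05 s.
At the end, for the whole second after the job is handed in: The boom is held with the red line within 4 mm of the pointer (joint 0.096 to 0.104 m), at rest, the fingers pressing on the grip with more than 3 N and the lock button in by more than 6 mm; the chipped puck lies flat and at rest on the stage, within 8 mm of its centre, untouched by the fingers (value of joint boom between 0.096 and 0.104 m and velocity of joint boom between -0.01 and 0.01 m/s and value of joint lock_button above 0.006 m and contact force between the fingers and loupe_stand above 3 N and horizontal distance between puck_chipped and stage below 0.008 m and z of puck_chipped in the frame of stage between -0.003 and 0.003 m and angle between puck_chipped's own z axis and vertical below 0.1 rad and contact force between the fingers and puck_chipped below 0.1 N and linear speed of puck_chipped below 0.02 m/s); the arm keeps its last pose, push and grip.
It fails at once if a sound puck was moved by more than 15 mm (distance of any of puck_black, puck_red, puck_cream, puck_black_low from where it was at the start of the episode above 0.015 m).
It fails at once if a vial or the spare objective was moved by more than 15 mm or toppled (distance of any of vial_1, vial_2, vial_3, objective_spare from where it was at the start of the episode above 0.015 m or angle between any of vial_1, vial_2, vial_3, objective_spare's own z axis and vertical above 0.4 rad).
It fails at once if the chipped puck was dropped on the stage from more than 12 mm (horizontal distance between puck_chipped and stage below 0.05 m and z of puck_chipped in the frame of stage above 0.012 m and contact force between the fingers and puck_chipped below 0.02 N).
It also fails if it takes over 54 s, if anything falls off the work surface, if the arm or the gripper's body presses on something with over 40 N, if the wrist force passes 120 N, or if a joint passes its speed limit or range.

ROBOT

A 6-joint arm with a two-finger parallel gripper is mounted at the origin on a cart in front of the work surface, level with it; the furniture and walls round the work are solid. World frame = base frame: x ahead of the robot, y to its left, z up, the work surface at z = 0. Lengths are in m, angles in degrees, forces in N, time in s.
With the tool pointing down it reaches from about 0.375 to 0.9 m from the base axis. Payload 3.1 kg.
Tool frame: the origin (TCP) lies where the fingers leave the gripper's body, on its centre line; the fingertips stand 73 mm ahead of it and the grasp point (between the pads) lies 54 mm ahead of it; z points along the fingers, y is the line along which they close (so a half turn about z gives the same grasp; the last joint's range is limited). The gripper opens to 85 mm and grips with 20 to 120 N. Pads are 22 mm wide; open, the fingers measure 114 mm over their backs; the gripper's body (76 mm by 85 mm) begins 54 mm behind the grasp point. The pads swing forward as they close: fully open they stand 13 mm farther back than shut.
Start: joints at [-75.831, 30.224, 82.088, -0, 67.689, -10.227], TCP at [0.258, -0.569, 0.304] pointing down, gripper open.
Joint ranges: [-176.69, 176.69], [-43.24, 126.21], [12.49, 139.97], [-82, 262], [0, 151.66], [-163.58, 163.58]. Speed limits (degrees/s): [159.86, 159.86, 180, 180, 180, 180].

INTERFACE

Orientations are given as a 3x3 rotation matrix whose columns are the frame's x, y, z axes.
In Python, from workcell import * gives the robot as it stands.
- The arm moves only by the tool jog_arm, never from a script. Its argument "steps" is a list of rows, each a list of 2 entries, a list of its own where there are three numbers: the shift along the tool's x, y, z in cm, then the turn about the tool's z in degrees. In form: [[[dx, dy, dz], yaw], ...]. A call has exactly 5 rows; each row is the pose to reach, as a shift and turn from the pose commanded when the call began, along the tool's axes at that moment; what a row does not reach only later rows make up. A row lasts 1/12 s, in which the tool goes at most 41.7 mm and 7.16 degrees, less where a joint would pass 70% of its speed; a pose out of reach is approached as far as the arm can. A call with a gripper value outside its range is refused whole. "fingers" is the finger opening in cm, from 0 to 8.54, set as the call begins (left out, the last holds). The fingers move at their own pace and stop on an object; "grip_force" is the grip in N (left out, the last holds). Time passes only in rows, so rows that repeat a pose let the fingers close, or fill a call up. It gives the time, the measured TCP pose, the force, the opening and the grip force at its end, in the units of the state.
- read_state(): the state, without advancing time (a new reading comes with each control period).
- read_camera(name): name is "scene" or "top" or "wrist"; returns the picture (384x512x3 uint8, red, green, blue); there is no depth.
- get_calibration(name): a dict with "camera_matrix" (3x3 intrinsics, pixels), "rvec" (rotation vector, rad) and "tvec" (3), from world to camera coordinates, as OpenCV has them. Camera axes: x right, y down, z forward; pixel columns grow to the right and rows downward; lengths in m; the calibration is good to about 2 mm. A picture is of the moment at which its call begins: read the wrist's pose just before it. get_calibration takes no time and is no camera call; for the wrist camera it gives the pose at the moment of the call.
- hand_in(): hands the job in; it is judged then, once.
Trained networks look in the newest picture that a camera, given by its name, has taken for a name from the list of things; names that differ only in an ending like _2 or _b are one class to them, and where a whole thing is asked for, a point or a joint stands for the part that bears it (a point fixed in the world has none). Each returns a list of dicts, best first, with "p" (0 to 1); they miss things now and then, are a little off and sometimes report something else, mostly with a low value. They report only what shows in the picture. A call takes as long as a camera call.
- masks_of(camera, query): "mask" (384x512 bool, what is visible of it) and "bbox" ([left, top, right, bottom] in pixels, round what is visible of it).
The state is a dict: "t": time; "joint_pos": joint angles; "joint_vel": joint speeds; "effort": joint torques, N m; "eef_pos": TCP position; "eef_rot": TCP orientation; "force": force on the tool from outside, world axes, zero at the start; "ft_torque": the same for the moment, N m; "grip_width": finger opening in m; "finger_force": force on a finger pad.
Only numpy, scipy, OpenCV 4.12 (cv2) and the standard library are available. Lean on these libraries where they do the work, as an engineer would, in place of code of your own. Each camera call takes 0.05 s, during which the arm holds its last target. There are 200 camera calls.

## Working session

There is one attempt and no reset: what is moved stays moved. The work goes in short steps, Python scripts to look and compute and a tool call to move; the robot and the scene stay as the last step left them, time stands still between calls to the robot, and variables do not carry over. Pictures are saved under pics/ and viewed, at most 10 in all, crops included, and the job is handed in when it is done.

Besides the shell and the picture viewer there is one more tool, called as a command line: name --argument value ..., lists and objects as JSON in quotes. jog_arm: Moves the arm, as the interface text tells. Its arguments: {"type":"object","properties":{"steps":{"type":"array","items":{"type":"array"}},"fingers":{"type":"number"},"grip_force":{"type":"number"}},"required":["steps"]}

```bash
mkdir -p pics
cat > h.py <<'E'
from workcell import *
import numpy as np, cv2
def cal(n):
    c=get_calibration(n); K=np.array(c["camera_matrix"],float); R=cv2.Rodrigues(np.array(c["rvec"],float))[0]; return K,R,np.array(c["tvec"],float).ravel()
def ray(c,u,v,z):
    K,R,t=c; d=R.T@np.linalg.inv(K)@[u,v,1]; o=-R.T@t; return o+d*(z-o[2])/d[2]
def proj(c,P):
    K,R,t=c; q=K@(R@np.array(P,float)+t); return q[:2]/q[2]
def snap(n,f):
    im=np.array(read_camera(n)); cv2.imwrite("pics/"+f,im[:,:,::-1]); return im
def cen(m):
    ys,xs=np.nonzero(m); return xs.mean(),ys.mean()
E
python3 - <<'E'
from h import *
s=read_state(); print(s["t"],s["eef_pos"],np.round(s["eef_rot"],3).tolist(),s["grip_width"])
snap("scene","s0.png"); snap("top","t0.png")
c=cal("top"); print(-c[1].T@c[2])
Z={"puck_chipped":.023,"puck_black":.024,"vial_1":.057,"objective_spare":.048,"loupe_stand":0.01,"boom_grip":.117,"loupe_lens":.1,"sample_tray":.02,"stage":.0156}
for q,z in Z.items():
    try:
        for d in masks_of("top",q)[:5]:
            u,v=cen(d["mask"]); print(q,round(d["p"],2),d["bbox"],np.round([u,v],1),np.round(ray(c,u,v,z),3))
    except Exception as e: print(q,e)
print(read_state()["t"])
E
```

```text
0.0 [ 0.25801088 -0.56863481  0.30293856] [[0.911, 0.413, -0.001], [0.413, -0.911, 0.002], [0.0, -0.002, -1.0]] 0.08539311961212957
[0.40006148 0.08189333 0.98507206]
puck_chipped 0.58 [322.9, 180.4, 332.5, 189.6] [327.3 185.9] [ 0.599 -0.083  0.023]
puck_black 0.61 [356.7, 182.5, 368.0, 193.4] [362.9 187.4] [ 0.594 -0.179  0.024]
vial_1 0.57 [350.0, 132.9, 362.1, 150.6] [355.3 141.3] [ 0.713 -0.157  0.057]
vial_1 0.24 [144.3, 218.9, 175.2, 244.9] [156.5 229.5] [0.479 0.364 0.057]
objective_spare 0.92 [143.8, 219.2, 171.9, 243.3] [156.8 229.8] [0.479 0.366 0.048]
objective_spare 0.21 [171.3, 126.5, 206.1, 275.8] [187.5 195.4] [0.569 0.29  0.048]
loupe_stand 0.97 [168.9, 128.1, 207.8, 273.0] [187.3 195.3] [0.576 0.299 0.01 ]
boom_grip 0.82 [172.5, 183.9, 192.0, 230.4] [183.  210.3] [0.52  0.284 0.117]
loupe_lens 0.74 [171.5, 181.8, 194.4, 233.2] [182.7 210.1] [0.523 0.289 0.1  ]
stage 0.6 [167.5, 125.8, 207.8, 275.9] [187.4 195.2] [0.576 0.297 0.016]
0.55
```

```bash
python3 -c "
import cv2
a=cv2.imread('pics/t0.png')[110:290,120:400]; cv2.imwrite('pics/t0c.png',cv2.resize(a,(784,504),interpolation=cv2.INTER_CUBIC))"
```

```text
(no output)
```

View pics/t0c.png

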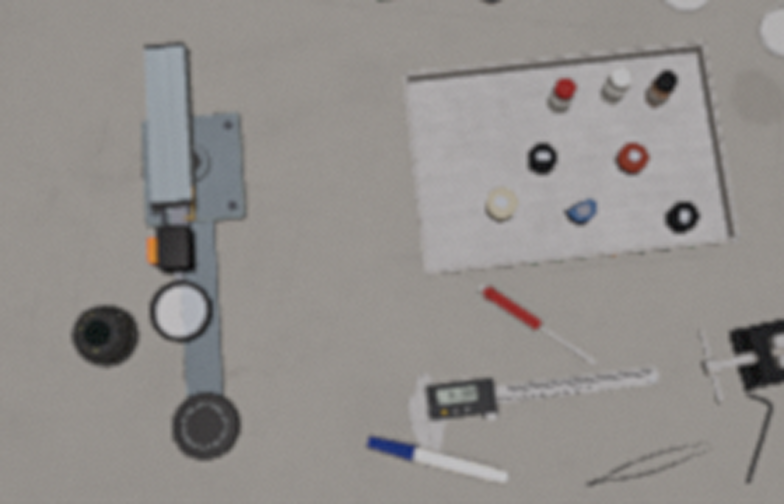

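View pics/s0.png

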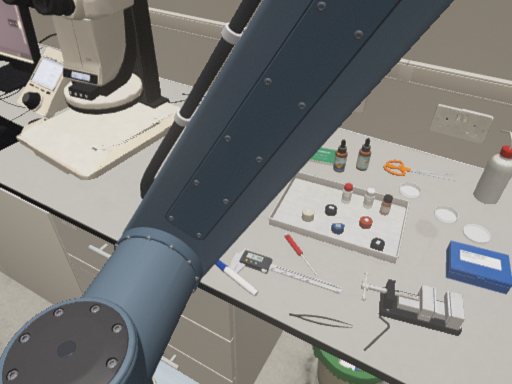

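The crop shows the chipped blue puck at full-image px (327,186). The stage is at (194,262), the lens at (185,221), and the orange button is on the image left. The pucks have room around them. I'll move over the tray.

jog_arm --steps '[[[3.3,-2.2,0],0],[[6.6,-4.4,0],0],[[9.9,-6.6,0],0],[[13.2,-8.8,0],0],[[16.5,-11,0],0]]'

```text
t: 0.97
eef_pos: [0.3636, -0.3993, 0.3041]
eef_rot: [[0.911, 0.412, 0.0], [0.412, -0.911, -0.0], [0.0, 0.0, -1.0]]
force: [1.0, -0.5, -0.2]
grip_width: 0.0853
finger_force: 0.0
```

jog_arm --steps '[[[3.3,-2.2,0],0],[[6.6,-4.4,0],0],[[9.9,-6.6,0],0],[[13.2,-8.8,0],0],[[16.5,-11,0],0]]'

```text
t: 1.38
eef_pos: [0.4686, -0.2308, 0.3042]
eef_rot: [[0.911, 0.413, 0.001], [0.413, -0.911, -0.0], [0.0, 0.001, -1.0]]
force: [0.6, -0.6, 0.3]
grip_width: 0.0858
finger_force: 0.0
```

Run:
```python
from h import *
s=read_state(); R=np.array(s["eef_rot"]);p=np.array(s["eef_pos"]);print(s["t"],p,np.round(R,3).tolist())
c=cal("wrist"); o=-c[1].T@c[2]; print("cam in tool",R.T@(o-p), (R.T@c[1].T).round(2).tolist())
```

```text
1.3833 [ 0.46860851 -0.23080591  0.30423068] [[0.911, 0.413, 0.001], [0.413, -0.911, -0.0], [0.0, 0.001, -1.0]]
cam in tool [ 0.07162691  0.00149455 -0.06918214] [[-0.0, -0.96, -0.28], [1.0, -0.0, -0.0], [-0.0, -0.28, 0.96]]
```

jog_arm --steps '[[[3.7,-1.6,0.6],0],[[7.4,-3.2,1.2],0],[[11,-4.9,1.8],0],[[14.7,-6.5,2.4],0],[[18,-8.1,3],0]]'

```text
t: 1.8
eef_pos: [0.5999, -0.0824, 0.2739]
eef_rot: [[0.91, 0.414, 0.001], [0.414, -0.91, -0.0], [0.001, 0.001, -1.0]]
force: [-0.3, -0.7, 0.4]
grip_width: 0.0854
finger_force: 0.0
```

jog_arm --steps '[[[0,0,1],0],[[0,0,2],0],[[0,0,3],0],[[0,0,3],0],[[0,0,3],0]]'

```text
t: 2.22
eef_pos: [0.5971, -0.0855, 0.243]
eef_rot: [[0.912, 0.411, -0.003], [0.411, -0.912, 0.001], [-0.002, -0.002, -1.0]]
force: [0.4, -0.5, -0.4]
grip_width: 0.0861
finger_force: 0.0
```

Run:
```python
from h import *
s=read_state(); print(s["t"],s["eef_pos"])
c=cal("wrist"); im=snap("wrist","w1.png")
for q,z in {"puck_chipped":.023,"puck_cream":.027,"puck_red":.021,"puck_black":.022}.items():
  for d in masks_of("wrist",q)[:4]:
    u,v=cen(d["mask"]); print(q,round(d["p"],2),d["bbox"],np.round([u,v],1),np.round(ray(c,u,v,z),4))
```

```text
2.2167 [ 0.59711095 -0.08549248  0.24303972]
puck_chipped 0.87 [247.9, 168.5, 273.2, 191.3] [258.5 177.9] [ 0.6034 -0.0843  0.023 ]
puck_cream 0.91 [176.6, 129.1, 209.2, 157.4] [193.8 143. ] [ 0.6103 -0.0076  0.027 ]
puck_red 0.63 [307.4, 138.0, 339.2, 166.1] [321.7 153.2] [ 0.6553 -0.135   0.021 ]
puck_black 0.73 [318.0, 200.5, 346.6, 232.1] [332.1 215.9] [ 0.5972 -0.179   0.022 ]
```

View pics/w1.png

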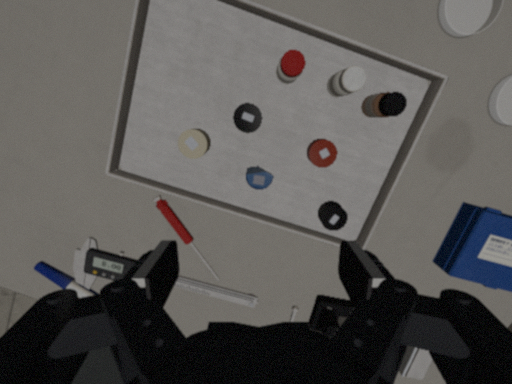

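The chipped puck is at px (259,178), with its flat break toward the top of the image. I'll go closer to get its orientation.

jog_arm --steps '[[[-0.8,0,2],0],[[-1.6,0,4],0],[[-2,0,6],0],[[-2,0,8],0],[[-2,0,8],0]]'

```text
t: 2.88
eef_pos: [0.5779, -0.0924, 0.161]
eef_rot: [[0.911, 0.412, -0.006], [0.412, -0.911, 0.002], [-0.005, -0.005, -1.0]]
force: [-0.9, 0.3, -0.2]
grip_width: 0.0855
finger_force: 0.0
```

Run:
```python
from h import *
s=read_state(); print(s["t"],s["eef_pos"])
c=cal("wrist"); im=snap("wrist","w2.png")
d=masks_of("wrist","puck_chipped")[0]; m=d["mask"].astype(np.uint8)
print(d["p"],d["bbox"]); np.save("m2.npy",m)
u0,v0=map(int,cen(m))
cnt=max(cv2.findContours(m,0,2)[0],key=cv2.contourArea)
a=im[v0-40:v0+40,u0-50:u0+50,::-1].copy(); b=cv2.resize(a,(600,480),interpolation=cv2.INTER_CUBIC)
b2=b.copy(); cv2.drawContours(b2,[((cnt-[u0-50,v0-40])*6+3).astype(int)],-1,(0,255,0),1)
print(u0,v0); cv2.imwrite("pics/w2c.png",b2)
```

```text
2.8833 [ 0.57792222 -0.09244683  0.16103563]
0.29 [404.2, 43.0, 491.1, 88.2]
448 66
```

View pics/w2c.png

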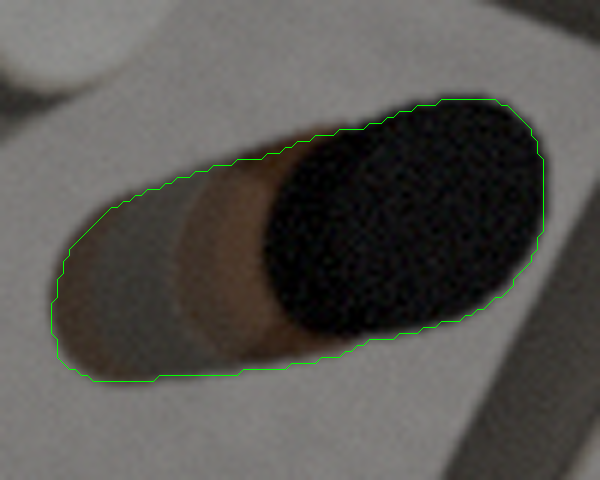

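Here the network reported vial_1 by mistake. I'll crop around the projected puck position instead.

Run:
```python
from h import *
c=cal("wrist"); im=cv2.imread("pics/w2.png")
u,v=proj(c,[.6034,-.0843,.02]); print(u,v); u0=int(u)-50; v0=int(v)-40
a=im[v0:v0+80,u0:u0+100]; b=cv2.resize(a,(800,640),interpolation=cv2.INTER_CUBIC)[:600]
print(u0,v0)
hsv=cv2.cvtColor(im,cv2.COLOR_BGR2HSV); m=cv2.inRange(hsv,(95,60,20),(125,255,255)); print(m[v0:v0+80,u0:u0+100].sum()/255)
cv2.imwrite("pics/w2d.png",b)
```

```text
258.6425487481994 176.59481516890108
208 136
534.0
```

View pics/w2d.png

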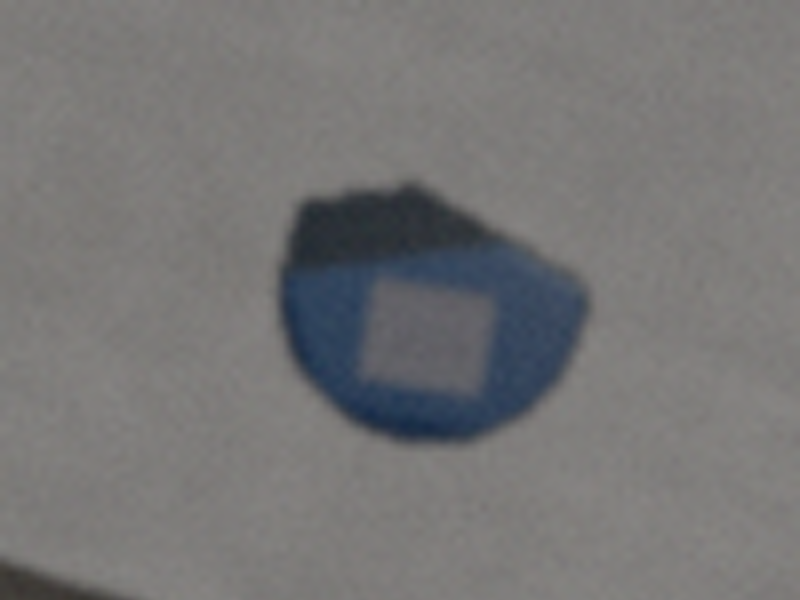

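The top face of the D is clear: the chord corners are at crop (287,270) and (588,308), and the arc bottom is near (430,442). I'll fit the arc in world coordinates.

Run:
```python
from h import *
from scipy.optimize import least_squares
c=cal("wrist"); s=read_state(); print(s["t"])
f=lambda x,y:ray(c,208+x/8-.44,136+y/8-.44,.023)[:2]
A=np.array([f(*q) for q in [(284,300),(295,340),(325,378),(375,425),(430,440),(480,435),(530,402),(565,365),(586,315)]])
r=least_squares(lambda p:np.hypot(*(A-p[:2]).T)-p[2],[.6,-.083,.015]); print(r.x,abs(r.fun).max())
r=least_squares(lambda p:np.hypot(*(A-p).T)-.015,[.6,-.083]); print(r.x)
a,b=f(287,270),f(588,308); d=a-b; print(a,b,np.hypot(*d),"chord dir",np.degrees(np.arctan2(d[1],d[0])))
e=f(497,292)-f(375,278); print("plate",np.degrees(np.arctan2(e[1],e[0])))
R=np.array(s["eef_rot"]);print("tool x",np.degrees(np.arctan2(R[1,0],R[0,0])),"tool y",np.degrees(np.arctan2(R[1,1],R[0,1])))
n=np.array([d[1],-d[0]])/np.hypot(*d); print("n",n,"chord dist",(a-r.x)@n,(b-r.x)@n, (f(500,243)-r.x)@n)
```

```text
2.9833
[ 0.60845169 -0.08510013  0.01480084] 0.0006903203197674117
[ 0.60869639 -0.08501199]
[ 0.60439632 -0.07074465] [ 0.6131502  -0.09928281] 0.02985057213340653 chord dir 107.05302931527123
plate -72.28508572115791
tool x 24.37217968682967 tool y -65.62782796899451
n [0.95603375 0.29325667] chord dist 7.298111449840937e-05 7.298111449840812e-05 0.005378829166090336
```

jog_arm --steps '[[[1.5,0.3,0],3.5],[[3.1,0.6,0],7],[[3.1,0.6,2],7],[[3.1,0.6,4],7],[[3.1,0.6,4],7]]' --fingers 5.0

```text
t: 3.4
eef_pos: [0.6103, -0.0849, 0.1228]
eef_rot: [[0.954, 0.299, -0.003], [0.299, -0.954, 0.001], [-0.002, -0.002, -1.0]]
force: [-1.2, 0.1, -1.0]
grip_width: 0.0505
finger_force: 0.0
```

Run:
```python
from h import *
im=snap("wrist","w3.png"); s=read_state(); p=np.array(s["eef_pos"]);R=np.array(s["eef_rot"]); print(s["t"],p,np.round(R,3).tolist(),s["grip_width"])
d=R.T@(np.array([.6087,-.0850,.078])-p); print("to go",d)
c=cal("wrist"); b=im[:,:,::-1].copy()
for a in np.arange(90,271,10):
    t=np.radians(a+17); q=proj(c,[.6087+.015*np.cos(t),-.085+.015*np.sin(t),.023]); cv2.circle(b,tuple(np.round(q).astype(int)),0,(0,255,255),-1)
u,v=map(int,proj(c,[.6087,-.085,.023])); print(u,v)
v1=min(v+55,384); b=cv2.resize(b[v1-120:v1,u-80:u+80],(800,600),interpolation=cv2.INTER_CUBIC); cv2.imwrite("pics/w3c.png",b)
```

```text
3.45 [ 0.6105954  -0.08509705  0.12391732] [[0.954, 0.299, -0.001], [0.299, -0.954, 0.0], [-0.001, -0.001, -1.0]] 0.050201593639340285
to go [-0.00172321 -0.00061858  0.04592004]
255 228
```

View pics/w3c.png

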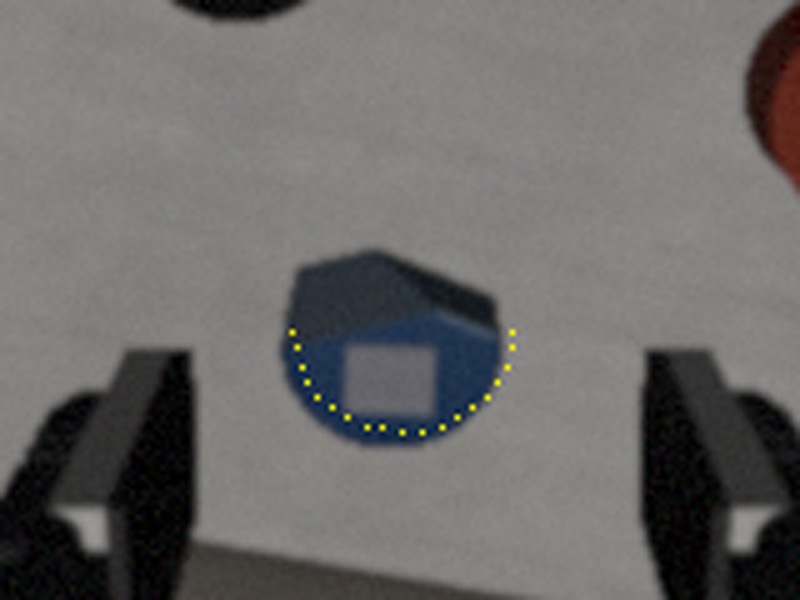

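The fingers straddle the puck, which sits about 2–3 mm to the left (tool −y) and 2–4 mm toward −x. I'll correct for that, go down and close gently.

jog_arm --steps '[[[-0.35,-0.25,0],0],[[-0.35,-0.25,1.5],0],[[-0.35,-0.25,3],0],[[-0.35,-0.25,4.1],0],[[-0.35,-0.25,4.6],0]]'

```text
t: 3.87
eef_pos: [0.6066, -0.084, 0.078]
eef_rot: [[0.954, 0.299, 0.0], [0.299, -0.954, 0.0], [0.0, -0.0, -1.0]]
force: [-1.5, -0.3, -0.5]
grip_width: 0.0501
finger_force: 0.0
```

jog_arm --steps '[[[0,0,0],0],[[0,0,0],0],[[0,0,0],0],[[0,0,0],0],[[0,0,0],0]]' --fingers 2.4 --grip_force 25

```text
t: 4.28
eef_pos: [0.6071, -0.0841, 0.0785]
eef_rot: [[0.954, 0.299, 0.001], [0.299, -0.954, -0.0], [0.001, 0.001, -1.0]]
force: [0.7, 0.3, -0.0]
grip_width: 0.0289
finger_force: 24.7
```

Run:
```python
from h import *
im=snap("wrist","w4.png"); s=read_state(); print(s["t"],s["eef_pos"],s["grip_width"],s["finger_force"],s["force"])
cv2.imwrite("pics/w4c.png",cv2.resize(im[200:384,150:370,::-1],(717,600),interpolation=cv2.INTER_CUBIC))
```

```text
4.3333 [ 0.60698306 -0.0840413   0.0784405 ] 0.029492044744679678 24.85083816514816 [0.30324437 0.32977998 1.98468937]
```

View pics/w4c.png

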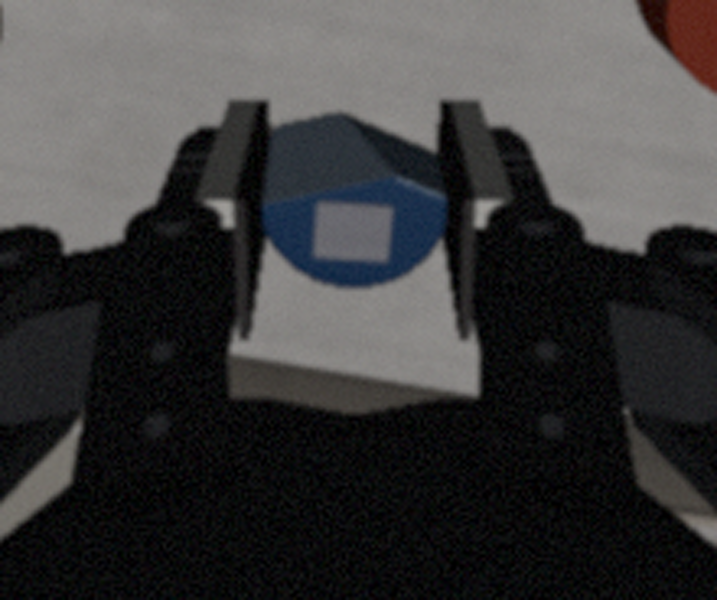

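Puck firmly gripped: the opening reads 29.3 mm and the puck stands square between the pads. I'll lift it and work out the puck's offset in the tool, plus the stage pose.

jog_arm --steps '[[[0,0,-1],0],[[0,0,-3],0],[[0,0,-6],0],[[0,0,-9],0],[[0,0,-12],0]]'

```text
t: 4.75
eef_pos: [0.6064, -0.0839, 0.1996]
eef_rot: [[0.954, 0.299, -0.0], [0.299, -0.954, 0.0], [-0.0, -0.0, -1.0]]
force: [0.8, 1.1, 0.3]
grip_width: 0.0292
finger_force: 24.8
```

Run:
```python
from h import *
t=cal("top"); pr=lambda n,x,y,z:print(n,np.round(ray(t,120+x/2.8-.4,110+y/2.8-.4,z),4)[:2])
pr("stage",206,425,.0156); pr("lens",182,311,.1); pr("tube near R",191,203,.113); pr("tube near L",151,207,.113); pr("tube far R",185,43,.113); pr("tube far L",146,45,.113); pr("grip",177,248,.117); pr("obj",105,335,.048)
s=read_state(); p=np.array(s["eef_pos"]); R=np.array(s["eef_rot"]); print(s["t"],p,s["grip_width"],s["finger_force"])
c=cal("wrist"); im=snap("wrist","w5.png")
hsv=cv2.cvtColor(im[200:330,220:300,::-1].copy(),cv2.COLOR_BGR2HSV); m=cv2.inRange(hsv,(100,110,25),(120,255,255))
x,y,w,h=cv2.boundingRect(max(cv2.findContours(m,0,2)[0],key=cv2.contourArea)); print(x+220,y+200,w,h)
zt=p[2]-.078+.023
for u,v in [(x+220,y+200+h*.25),(x+220+w,y+200+h*.25),(x+220+w/2,y+200+h)]: print("tool",(R.T@(ray(c,u,v,zt)-p)).round(4))
```

```text
stage [0.3984 0.2751]
lens [0.4967 0.283 ]
tube near R [0.5908 0.276 ]
tube near L [0.5873 0.3112]
tube far R [0.7402 0.2873]
tube far L [0.7384 0.3228]
grip [0.5499 0.2857]
obj [0.4802 0.3653]
4.75 [ 0.60637293 -0.08388065  0.19964133] 0.029175340861042818 24.787627637560945
230 254 58 34
tool [-0.0005 -0.0131  0.055 ]
tool [-0.0005  0.0167  0.055 ]
tool [-0.0157  0.0018  0.055 ]
```

jog_arm --steps '[[[-0.6,-2.5,-0.5],2.6],[[-1.4,-6,-1],5.2],[[-2.2,-9.6,-1],7.8],[[-3,-13.2,-1],10.4],[[-3.8,-16.8,-1],13]]'

```text
t: 5.22
eef_pos: [0.5193, 0.066, 0.2088]
eef_rot: [[0.997, 0.073, 0.001], [0.073, -0.997, 0.0], [0.001, 0.0, -1.0]]
force: [0.4, 0.2, -0.1]
grip_width: 0.029
finger_force: 24.8
```

Run:
```python
from h import *
s=read_state(); p=np.array(s["eef_pos"]); R=np.array(s["eef_rot"]); print(s["t"],p,np.round(R,3).tolist(),s["grip_width"])
print(R.T@(np.array([.3984,.2751,.2])-p))
```

```text
5.2167 [0.51927888 0.06602778 0.20878018] [[0.997, 0.073, 0.001], [0.073, -0.997, 0.0], [0.001, 0.0, -1.0]] 0.028991731747169916
[-0.10520585 -0.21738721  0.00863248]
```

jog_arm --steps '[[[-2,-3,0],0],[[-4.2,-6,0],0],[[-6.5,-9,0],0],[[-8.5,-12,0],0],[[-10.5,-14,0],0]]'

```text
t: 5.63
eef_pos: [0.4033, 0.1983, 0.2086]
eef_rot: [[0.997, 0.078, 0.001], [0.078, -0.997, 0.001], [0.001, -0.001, -1.0]]
force: [0.5, 1.0, -1.0]
grip_width: 0.0292
finger_force: 24.8
```

jog_arm --steps '[[[0,0,0],0],[[0,0,0],0],[[0,0,0],0],[[0,0,0],0],[[0,0,0],0]]'

```text
t: 6.05
eef_pos: [0.4061, 0.1959, 0.2081]
eef_rot: [[0.997, 0.075, 0.001], [0.075, -0.997, 0.0], [0.001, -0.0, -1.0]]
force: [-0.8, 0.5, 1.1]
grip_width: 0.0294
finger_force: 24.9
```

Run:
```python
from h import *
s=read_state(); p=np.array(s["eef_pos"]); R=np.array(s["eef_rot"]); c=cal("wrist"); im=snap("wrist","w6.png"); print(s["t"],p,np.round(R,3).tolist())
for n,P in {"stage":[.3984,.2751,.0156],"lens":[.4967,.283,.1],"grip":[.55,.2857,.117]}.items(): print(n,proj(c,P))
for q,z in {"loupe_stand":.1,"loupe_lens":.1,"boom_grip":.117,"stage":.0156}.items():
  for d in masks_of("wrist",q)[:2]:
    u,v=cen(d["mask"]); print(q,round(d["p"],2),d["bbox"],np.round([u,v],1),np.round(ray(c,u,v,z),4))
```

```text
6.05 [0.40613426 0.19587011 0.20810756] [[0.997, 0.075, 0.001], [0.075, -0.997, 0.0], [0.001, -0.0, -1.0]]
stage [177.49856325 192.92464668]
lens [122.97504324  73.29529176]
grip [ 93.69233673 -50.91342124]
loupe_stand 0.91 [74.9, 0.5, 207.8, 221.6] [147.3  93.7] [0.4862 0.2688 0.1   ]
loupe_stand 0.69 [77.7, 0.0, 173.1, 120.9] [121.5  64.7] [0.5014 0.2836 0.1   ]
loupe_lens 0.71 [77.6, 0.0, 170.7, 120.8] [121.2  64.7] [0.5014 0.2837 0.1   ]
boom_grip 0.91 [73.3, 0.0, 173.3, 119.2] [121.4  64.7] [0.4991 0.2756 0.117 ]
stage 0.64 [76.5, 0.8, 207.9, 225.1] [147.2  93.5] [0.4902 0.3017 0.0156]
```

View pics/w6.png

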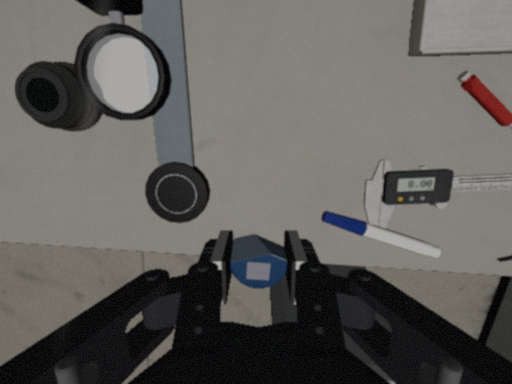

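The stage's white circle centres at px (177,193), which matches the top-camera estimate. Moving over it and down to about 2 cm above.

jog_arm --steps '[[[-0.1,-2.5,0],0],[[-0.2,-5.5,0],0],[[-0.2,-8,0],0],[[-0.2,-8,0],0],[[-0.2,-8,2],0]]'

```text
t: 6.72
eef_pos: [0.3986, 0.278, 0.1901]
eef_rot: [[0.997, 0.08, 0.007], [0.079, -0.997, 0.003], [0.008, -0.002, -1.0]]
force: [-0.1, -0.4, 0.1]
grip_width: 0.0289
finger_force: 24.9
```

jog_arm --steps '[[[0,0,2.5],0],[[0,0,5],0],[[0,0,7],0],[[0,0,7.8],0],[[0,0,7.8],0]]'

```text
t: 7.13
eef_pos: [0.3959, 0.2753, 0.1082]
eef_rot: [[0.997, 0.076, -0.004], [0.076, -0.997, -0.002], [-0.004, 0.001, -1.0]]
force: [-0.3, -0.7, -0.5]
grip_width: 0.0296
finger_force: 24.9
```

Run:
```python
from h import *
im=snap("wrist","w7.png"); s=read_state(); p=np.array(s["eef_pos"]); R=np.array(s["eef_rot"]); c=cal("wrist"); print(s["t"],p,np.round(R,3).tolist())
b=im[:,:,::-1].copy()
for r,z in ((.032,.0156),(.0205,.0156),(.015,p[2]-.055)):
  for a in range(0,360,10):
    q=proj(c,[*(p[:2]+r*np.array([np.cos(np.radians(a)),np.sin(np.radians(a))])),z]); cv2.circle(b,tuple(np.round(q).astype(int)),0,(0,255,255) if r!=.0205 else (0,255,0),-1)
cv2.imwrite("pics/w7c.png",cv2.resize(b[160:340,140:380],(800,600),interpolation=cv2.INTER_CUBIC))
```

```text
7.1833 [0.39652241 0.27563645 0.10936061] [[0.997, 0.076, -0.002], [0.076, -0.997, -0.001], [-0.002, 0.001, -1.0]]
```

View pics/w7c.png

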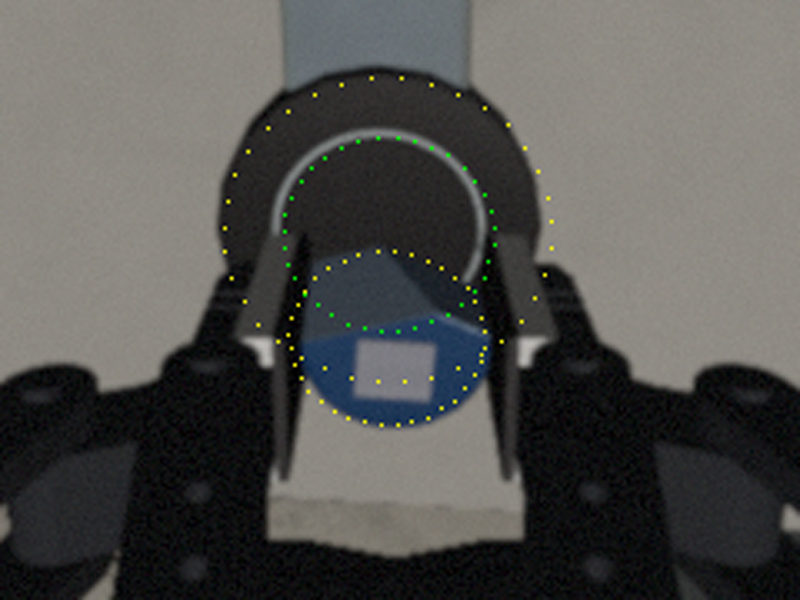

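The puck is about 3 mm right (+y tool) and 2 mm short of the circle centre. I'll correct and lower slowly.

jog_arm --steps '[[[0.2,-0.3,0.3],0],[[0.2,-0.3,0.8],0],[[0.2,-0.3,1.2],0],[[0.2,-0.3,1.5],0],[[0.2,-0.3,1.6],0]]'

```text
t: 7.6
eef_pos: [0.3984, 0.2793, 0.0938]
eef_rot: [[0.997, 0.077, 0.0], [0.077, -0.997, 0.0], [0.0, -0.0, -1.0]]
force: [0.5, 0.7, -0.2]
grip_width: 0.0288
finger_force: 25.0
```

jog_arm --steps '[[[0,0,0],0],[[0,0,0.05],0],[[0,0,0.1],0],[[0,0,0.1],0],[[0,0,0.1],0]]'

```text
t: 8.02
eef_pos: [0.3985, 0.2793, 0.093]
eef_rot: [[0.997, 0.077, 0.0], [0.077, -0.997, 0.0], [0.0, -0.0, -1.0]]
force: [0.7, 0.2, -0.3]
grip_width: 0.029
finger_force: 25.0
```

jog_arm --steps '[[[0,0,0.05],0],[[0,0,0.1],0],[[0,0,0.15],0],[[0,0,0.15],0],[[0,0,0.15],0]]'

```text
t: 8.43
eef_pos: [0.3985, 0.2793, 0.0914]
eef_rot: [[0.997, 0.077, -0.0], [0.077, -0.997, -0.0], [-0.0, 0.0, -1.0]]
force: [-1.1, -0.5, -0.9]
grip_width: 0.0294
finger_force: 25.0
```

jog_arm --steps '[[[0,0,0.03],0],[[0,0,0.06],0],[[0,0,0.08],0],[[0,0,0.08],0],[[0,0,0.08],0]]'

```text
t: 8.85
eef_pos: [0.3984, 0.2793, 0.0906]
eef_rot: [[0.997, 0.077, -0.0], [0.077, -0.997, -0.0], [-0.0, 0.0, -1.0]]
force: [-0.5, 0.3, 0.7]
grip_width: 0.0293
finger_force: 25.0
```

jog_arm --steps '[[[0,0,0.04],0],[[0,0,0.04],0],[[0,0,0.04],0],[[0,0,0.04],0],[[0,0,0.04],0]]'

```text
t: 9.27
eef_pos: [0.3984, 0.2793, 0.0902]
eef_rot: [[0.997, 0.077, -0.0], [0.077, -0.997, -0.0], [-0.0, -0.0, -1.0]]
force: [-0.1, -1.3, -0.1]
grip_width: 0.0292
finger_force: 25.0
```

jog_arm --steps '[[[0,0,0.0],0],[[0,0,0.0],0],[[0,0,0.0],0],[[0,0,0.0],0],[[0,0,0],0]]' --fingers 4.2

```text
t: 9.68
eef_pos: [0.3985, 0.2793, 0.0902]
eef_rot: [[0.997, 0.077, 0.0], [0.077, -0.997, 0.0], [0.0, -0.0, -1.0]]
force: [-0.8, 0.2, -0.4]
grip_width: 0.0418
finger_force: 0.0
```

jog_arm --steps '[[[0,0,-0.5],0],[[0,0,-2],0],[[0,0,-5],0],[[0,0,-8],0],[[-1,0,-11],0]]'

```text
t: 10.1
eef_pos: [0.3902, 0.2788, 0.2017]
eef_rot: [[0.997, 0.076, 0.003], [0.076, -0.997, 0.001], [0.003, -0.001, -1.0]]
force: [2.3, 0.5, -0.2]
grip_width: 0.0419
finger_force: 0.0
```

Run:
```python
from h import *
im=snap("wrist","w8.png"); s=read_state(); p=np.array(s["eef_pos"]); R=np.array(s["eef_rot"]); c=cal("wrist"); print(s["t"],p,np.round(R,3).tolist(),s["grip_width"])
b=im[:,:,::-1].copy()
C=np.array([.3984,.2793])
for r,z in ((.032,.0156),(.015,.0356)):
  for a in range(0,360,10):
    q=proj(c,[*(C+r*np.array([np.cos(np.radians(a)),np.sin(np.radians(a))])),z]); cv2.circle(b,tuple(np.round(q).astype(int)),0,(0,255,255),-1)
u,v=map(int,proj(c,[*C,.02])); print(u,v)
w=b[v-40:v+60,u-65:u+65]
cv2.imwrite("pics/w8c.png",np.vstack([cv2.resize(w,(600,460),interpolation=cv2.INTER_CUBIC)[:400],cv2.resize(b[:200,100:400],(600,400))[:200]]))
for q,z in {"boom_grip":.117,"loupe_lens":.1}.items():
  for d in masks_of("wrist",q)[:2]:
    u,v=cen(d["mask"]); print(q,round(d["p"],2),d["bbox"],np.round(ray(c,u,v,z),4))
```

```text
10.15 [0.3886589  0.27921363 0.20614876] [[0.997, 0.077, 0.006], [0.077, -0.997, 0.003], [0.006, -0.002, -1.0]] 0.04203906610493608
258 184
boom_grip 0.73 [114.0, 43.8, 189.6, 122.5] [0.4738 0.3423 0.117 ]
boom_grip 0.71 [214.6, 0.0, 307.1, 103.9] [0.4935 0.2861 0.117 ]
loupe_lens 0.65 [214.1, 0.0, 308.4, 102.8] [0.4971 0.2865 0.1   ]
```

View pics/w8c.png

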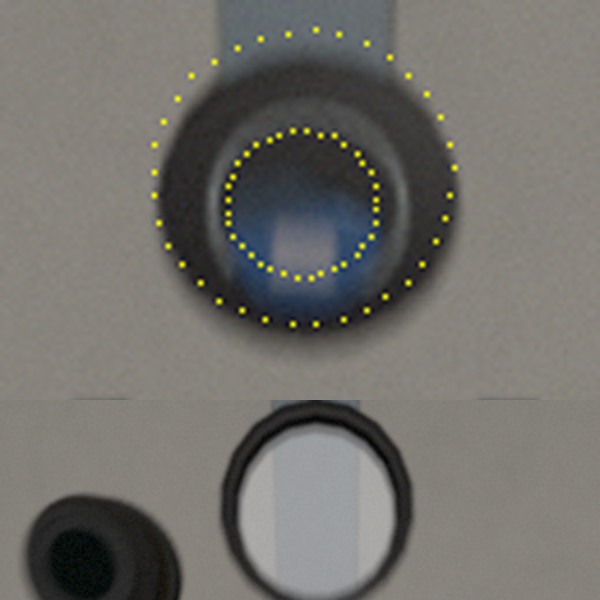

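The puck stands on the stage within about 2 mm of centre, so that step is done. Next I'll move over the boom grip with the fingers open.

jog_arm --steps '[[[2.5,0,-1],0],[[6,0,-2],0],[[9.7,0,-2],0],[[13.2,0,-2],0],[[16.4,0,-2],0]]' --fingers 8.0

```text
t: 10.67
eef_pos: [0.5538, 0.2909, 0.2192]
eef_rot: [[0.997, 0.076, -0.001], [0.076, -0.997, -0.0], [-0.001, 0.0, -1.0]]
force: [1.0, 1.5, -0.8]
grip_width: 0.0798
finger_force: 0.0
```

jog_arm --steps '[[[0,0,0],0],[[0,0,0],0],[[0,0,0],0],[[0,0,0],0],[[0,0,0],0]]'

```text
t: 11.08
eef_pos: [0.5504, 0.291, 0.2196]
eef_rot: [[0.997, 0.077, -0.002], [0.077, -0.997, -0.001], [-0.002, 0.001, -1.0]]
force: [-0.1, -0.9, 0.1]
grip_width: 0.0798
finger_force: 0.0
```

Run:
```python
from h import *
s=read_state(); p=np.array(s["eef_pos"]); R=np.array(s["eef_rot"]); c=cal("wrist"); im=snap("wrist","w9.png"); print(s["t"],p,np.round(R,3).tolist())
hsv=cv2.cvtColor(im[:,:,::-1].copy(),cv2.COLOR_BGR2HSV)
m=cv2.inRange(hsv,(5,150,80),(22,255,255)); m=cv2.morphologyEx(m,2,np.ones((3,3)))
for k in sorted(cv2.findContours(m,0,2)[0],key=cv2.contourArea)[::-1][:3]:
    x,y,w,h=cv2.boundingRect(k); q=[ray(c,x+a*w,y+b*h,.11) for a,b in ((0,.5),(1,.5),(.5,0),(.5,1))]
    print("orange",x,y,w,h,[(R.T@(a-p)).round(4)[:2].tolist() for a in q])
for d in masks_of("wrist","boom_grip")[:2]: print("grip",round(d["p"],2),d["bbox"])
ax=np.array([.9971,.0755]); g=np.array([.552,.2906])
print("pred button outer face mid",proj(c,[*(g+.024*np.array([-.0755,.9971])),.11]))
g3=R@[0,0,0]; print("grip pred edges",[proj(c,[*(g+a*ax+b*np.array([-.0755,.9971])),.117]).round(1).tolist() for a,b in ((.02,.015),(.02,-.015),(-.02,-.015),(-.02,.015))])
mean=hsv[:,:,2];
```

```text
11.0833 [0.55036068 0.29104761 0.21963574] [[0.997, 0.077, -0.002], [0.077, -0.997, -0.001], [-0.002, 0.001, -1.0]]
orange 224 204 13 32 [[0.0016, -0.0228], [0.0016, -0.0137], [0.0134, -0.0179], [-0.0107, -0.0186]]
grip 0.94 [223.7, 173.5, 290.6, 306.3]
pred button outer face mid [223.06772681 219.53985722]
grip pred edges [[234.3, 195.1], [279.9, 195.2], [278.5, 249.9], [235.7, 249.9]]
```

The orange button is where I predicted (px 224,220). Going down over the grip.

jog_arm --steps '[[[0.1,0,1],0],[[0.1,0,3],0],[[0.1,0,5],0],[[0.1,0,6.4],0],[[0.1,0,6.4],0]]'

```text
t: 11.6
eef_pos: [0.5507, 0.2905, 0.1526]
eef_rot: [[0.997, 0.077, -0.007], [0.077, -0.997, -0.002], [-0.007, 0.002, -1.0]]
force: [-1.1, 0.2, -1.2]
grip_width: 0.0799
finger_force: 0.0
```

jog_arm --steps '[[[0,0,0],0],[[0,0,0],0],[[0,0,0],0],[[0,0,0],0],[[0,0,0],0]]' --fingers 2.5 --grip_force 40

```text
t: 12.02
eef_pos: [0.5537, 0.2921, 0.1581]
eef_rot: [[0.997, 0.078, 0.003], [0.078, -0.997, 0.002], [0.003, -0.002, -1.0]]
force: [-1.6, 1.5, 5.0]
grip_width: 0.0299
finger_force: 40.6
```

jog_arm --steps '[[[0,0,0],0],[[0,0,0],0],[[0,0,0],0],[[0,0,0],0],[[0,0,0],0]]'

```text
t: 12.43
eef_pos: [0.5537, 0.2921, 0.1582]
eef_rot: [[0.997, 0.078, 0.003], [0.078, -0.997, 0.002], [0.003, -0.002, -1.0]]
force: [-1.4, 2.2, 5.8]
grip_width: 0.0297
finger_force: 40.5
```

The button is squeezed in at an opening of about 30 mm. Drawing the boom out.

jog_arm --steps '[[[-0.5,0,0],0],[[-1.3,0,0],0],[[-2.3,0,0],0],[[-3.4,0,0],0],[[-4.5,0,0],0]]'

```text
t: 12.85
eef_pos: [0.5096, 0.2883, 0.1581]
eef_rot: [[0.997, 0.078, 0.007], [0.078, -0.997, 0.002], [0.007, -0.002, -1.0]]
force: [3.8, 1.4, 6.7]
grip_width: 0.0299
finger_force: 40.9
```

jog_arm --steps '[[[-1.2,0,0],0],[[-2.5,0,0],0],[[-3.7,0,0],0],[[-4.6,0,0],0],[[-5.2,0,0],0]]'

```text
t: 13.27
eef_pos: [0.4574, 0.2839, 0.1581]
eef_rot: [[0.997, 0.079, 0.006], [0.079, -0.997, 0.001], [0.007, -0.001, -1.0]]
force: [4.6, -0.7, 6.4]
grip_width: 0.0298
finger_force: 41.2
```

jog_arm --steps '[[[0,0,0],0],[[0,0,0],0],[[0,0,0],0],[[0,0,0],0],[[0,0,0],0]]'

```text
t: 13.68
eef_pos: [0.458, 0.2839, 0.1581]
eef_rot: [[0.997, 0.078, 0.006], [0.078, -0.997, 0.001], [0.006, -0.001, -1.0]]
force: [2.5, 0.1, 9.0]
grip_width: 0.0296
finger_force: 41.2
```

Run:
```python
from h import *
s=read_state(); p=np.array(s["eef_pos"]); R=np.array(s["eef_rot"]); c=cal("wrist"); im=snap("wrist","w10.png"); print(s["t"],p,s["force"],s["grip_width"],s["finger_force"], "moved",np.hypot(*(p[:2]-[.5537,.2921])))
hsv=cv2.cvtColor(im[:,:,::-1].copy(),cv2.COLOR_BGR2HSV)
red=(cv2.inRange(hsv,(0,90,50),(6,255,255))|cv2.inRange(hsv,(170,90,50),(180,255,255)))
br=cv2.inRange(hsv,(12,70,70),(32,255,255))
for n,m in(("red",red),("brass/orange",br)):
  k=cv2.connectedComponentsWithStats(m)
  for i in range(1,k[0]):
    if k[2][i][4]>5:
      u,v=k[3][i]; print(n,k[2][i],k[3][i].round(1),hsv[k[1]==i].mean(0).round(),"tool xy",(R.T@(ray(c,u,v,.105)-p)).round(4)[:2])
for q in ("red_line","pointer","boom_grip"):
  try:
    for d in masks_of("wrist",q)[:2]: print(q,round(d["p"],2),d["bbox"])
  except Exception as e: print(q,e)
```

```text
13.6833 [0.45804047 0.28389881 0.15806586] [2.53031046 0.13198483 9.04892191] 0.029588188330768126 41.18411270901561 moved 0.0960104439876538
brass/orange [509 277   3   6  12] [510.3 279.5] [ 21. 145.  98.] tool xy [-0.0089  0.1312]
red_line 0.84 [221.0, 0.0, 297.3, 324.0]
pointer 0.85 [184.3, 1.0, 328.6, 323.4]
boom_grip 0.72 [220.8, 1.5, 297.1, 325.9]
```

jog_arm --steps '[[[-0.1,0,0],0],[[-0.2,0,0],0],[[-0.3,0,0],0],[[-0.4,0,0],0],[[-0.4,0,0],0]]'

```text
t: 14.3
eef_pos: [0.4543, 0.2836, 0.1581]
eef_rot: [[0.997, 0.078, 0.007], [0.078, -0.997, 0.001], [0.007, -0.001, -1.0]]
force: [2.8, -0.2, 8.3]
grip_width: 0.0296
finger_force: 41.3
```

jog_arm --steps '[[[0,0,0],0],[[0,0,0],0],[[0,0,0],0],[[0,0,0],0],[[0,0,0],0]]'

```text
t: 14.72
eef_pos: [0.4543, 0.2836, 0.1581]
eef_rot: [[0.997, 0.078, 0.007], [0.078, -0.997, 0.001], [0.007, -0.001, -1.0]]
force: [3.5, -1.3, 8.1]
grip_width: 0.0297
finger_force: 41.3
```

Run:
```python
from h import *
s=read_state(); p=np.array(s["eef_pos"]); R=np.array(s["eef_rot"]); c=cal("wrist"); im=snap("wrist","w11.png"); print(s["t"],p,"grip pt moved",np.hypot(*(p[:2]+.054*R[:2,2]-np.array([.5537,.2921])-.054*np.array([.003,.002]))))
for x in (.13,.115,.1,.08): print(x,proj(c,p+R@[x,-.0,p[2]-.105]).round(1))
u=int(proj(c,p+R@[.1,0,.053])[0]); 
print("saturation near bar, rows 0-40"); hsv=cv2.cvtColor(im[:,:,::-1].copy(),cv2.COLOR_BGR2HSV)
for r in range(0,150,3): print(r,im[r,u-2:u+3].mean(0).round().astype(int).tolist(),end=" ")
print()
t=cal("top"); it=snap("top","t1.png")
for q,z in(("loupe_lens",.1),("boom_grip",.117),("puck_chipped",.0356)):
  for d in masks_of("top",q)[:2]: a,b=cen(d["mask"]); print(q,round(d["p"],2),d["bbox"],ray(t,a,b,z).round(4))
h2=cv2.cvtColor(it[:,:,::-1].copy(),cv2.COLOR_BGR2HSV); a,b=proj(t,[.58,.292,.105]).astype(int); print(a,b)
print(it[b-10:b+12,a-1:a+2].mean(1).round().astype(int).tolist())
```

```text
14.7167 [0.45430631 0.28360833 0.15808828] grip pt moved 0.09955134722534965
0.13 [254.5 -46.2]
0.115 [254.7   0.5]
0.1 [254.8  43.7]
0.08 [255.   96.4]
saturation near bar, rows 0-40
0 [101, 101, 106] 3 [97, 97, 102] 6 [99, 99, 105] 9 [99, 99, 104] 12 [97, 98, 104] 15 [100, 100, 106] 18 [99, 99, 105] 21 [96, 96, 102] 24 [95, 95, 101] 27 [97, 96, 103] 30 [95, 96, 102] 33 [97, 96, 102] 36 [97, 96, 102] 39 [98, 96, 103] 42 [95, 96, 102] 45 [94, 95, 100] 48 [94, 94, 100] 51 [94, 94, 101] 54 [96, 95, 102] 57 [94, 94, 100] 60 [95, 94, 100] 63 [96, 95, 100] 66 [95, 94, 100] 69 [94, 94, 99] 72 [95, 94, 100] 75 [94, 93, 99] 78 [94, 93, 99] 81 [96, 95, 99] 84 [94, 93, 98] 87 [93, 93, 98] 90 [92, 92, 97] 93 [92, 91, 97] 96 [91, 92, 96] 99 [92, 92, 96] 102 [92, 92, 97] 105 [91, 91, 97] 108 [89, 89, 93] 111 [91, 91, 96] 114 [89, 88, 94] 117 [90, 89, 94] 120 [90, 89, 94] 123 [90, 89, 94] 126 [89, 88, 95] 129 [86, 86, 91] 132 [85, 85, 90] 135 [84, 84, 89] 138 [85, 85, 90] 141 [86, 87, 92] 144 [83, 84, 89] 147 [83, 83, 88] 
loupe_lens 0.87 [178.7, 183.8, 195.4, 268.6] [0.4959 0.2767 0.1   ]
boom_grip 0.46 [170.9, 125.9, 204.2, 275.0] [0.5781 0.2735 0.117 ]
181 187
[[165, 173, 180], [165, 173, 179], [166, 175, 181], [165, 173, 180], [144, 150, 155], [84, 86, 88], [68, 66, 68], [99, 100, 106], [128, 129, 137], [131, 129, 137], [146, 117, 125], [158, 109, 114], [130, 118, 125], [118, 121, 128], [128, 127, 133], [130, 128, 134], [131, 130, 135], [129, 128, 133], [131, 128, 134], [130, 128, 134], [129, 127, 133], [130, 129, 133]]
```

The top camera sees the red line at row ≈187.7. Now I'll look for the brass pointer beside it.

Run:
```python
from h import *
it=cv2.imread("pics/t1.png").astype(int); t0=cv2.imread("pics/t0.png").astype(int)
B,G,Rr=it[...,0],it[...,1],it[...,2]
print("cols 174-194; (R+G)/2-B brass index"); y=(Rr+G)//2-B
for r in range(178,196): print(r,y[r,174:195].tolist(), " red", (Rr-G)[r,177:190].tolist())
y0=(t0[...,2]+t0[...,1])//2-t0[...,0]
print("before")
for r in range(178,192): print(r,y0[r,174:195].tolist())
t=cal("top"); ax=np.array([.9971,.0755])
for d in (-.004,0,.004): print(d,proj(t,[*(np.array([.58,.292])+d*ax),.106]))
```

```text
cols 174-194; (R+G)/2-B brass index
178 [-10, -11, -11, -10, -11, -11, -10, -11, -11, -11, -11, -11, -12, -8, 17, 19, -8, -14, -13, -12, -12]  red [-8, -9, -9, -8, -7, -9, -8, -8, -7, -9, -6, 8, 9]
179 [-11, -11, -11, -11, -11, -11, -11, -11, -10, -10, -11, -11, -12, -9, 13, 14, -7, -14, -13, -14, -11]  red [-9, -9, -8, -8, -8, -10, -9, -9, -8, -9, -7, 8, 7]
180 [-12, -10, -11, -11, -10, -10, -12, -11, -11, -11, -10, -10, -11, -7, 11, 14, -7, -12, -12, -13, -11]  red [-8, -6, -8, -7, -8, -9, -7, -8, -8, -9, -5, 6, 8]
181 [-11, -9, -10, -10, -8, -10, -9, -9, -9, -8, -8, -7, -6, -5, 13, 11, -6, -12, -12, -13, -13]  red [-7, -8, -7, -5, -6, -7, -6, -5, -5, -5, -3, 6, 6]
182 [-7, -6, -6, -4, -5, -5, -4, -3, -3, -3, -3, -2, -2, 2, 22, 13, -5, -12, -12, -12, -12]  red [-4, -1, -2, -1, -3, -2, -2, -1, 0, 2, 3, 10, 8]
183 [-3, 0, -1, -1, -1, -3, -2, -2, -1, -2, -3, -3, -5, 6, 28, 20, -6, -12, -12, -13, -13]  red [1, -1, 0, 1, 3, 2, 2, 2, 2, 1, 4, 13, 9]
184 [-3, -1, 1, -1, -6, -5, -6, -6, -7, -7, -8, -8, -9, 1, 30, 22, -4, -13, -13, -12, -13]  red [0, -4, -4, -2, -1, 0, 0, 0, -1, 0, 4, 13, 9
[... 2316 characters left out ...]
0, -9, -9, -7, 3, 27, 20, -5, -12, -11, -12, -11]
186 [-9, -6, -7, -7, -6, -7, -8, -9, -9, -9, -8, -4, 3, 16, 33, 21, -4, -10, -11, -11, -11]
187 [-11, -11, -10, -9, -7, -8, -10, -9, -10, -9, -7, 4, 21, 35, 45, 27, -1, -10, -9, -9, -9]
188 [-11, -12, -10, -9, -8, -7, -9, -9, -10, -9, -7, 3, 16, 28, 29, 16, 0, -7, -6, -6, -8]
189 [-9, -7, -7, -7, -6, -5, -6, -7, -9, -8, -9, -6, -2, 1, -1, -6, -8, -8, -10, -10, -10]
190 [-4, -4, -4, -4, -4, -3, -3, -3, -5, -5, -5, -4, -6, -6, -10, -11, -12, -11, -11, -10, -13]
191 [4, 2, 0, -1, 1, -2, 0, -1, 1, -2, -2, 0, -1, -3, -8, -11, -13, -11, -12, -12, -12]
-0.004 [181.85761051 188.55273708]
0 [181.80418996 186.98006806]
0.004 [181.75086149 185.41010966]
```

The red line (row ≈187.5 at the bar's right edge) meets the pointer tip (row ≈187.4) to within about 1 mm. That agrees with the measured draw of 99.6 mm, so I'm handing in.

```bash
python3 -c "
from h import *
s=read_state(); print(s['t'],s['eef_pos'],s['finger_force'],s['grip_width']); print(hand_in())"
```

```text
14.9667 [0.45432019 0.28357181 0.15806075] 41.277745412662625 0.02953206332996647
the job is handed in; nothing more can be done
None
```

I handed the job in at about 15 s: by my last measurements the chipped puck lies about 2 mm off the stage's centre and the boom is held with its red line about 1 mm from the pointer, button squeezed in; no verdict came back.

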